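# Put the sockets from the rail back into their holders

### The job

Move the row of four steel sockets from the clip rail to the rack of grey holders, putting each socket into the holder whose round well is made for it: the thickest in the widest well, and so on down to the thinnest in the narrowest. The sockets and the holders may stand in any order. Leave every socket upright with its drive end down, as it stood, resting on the floor of its well, and lower them in rather than dropping them.

Things in the scene. Friction and masses are not known exactly. Their poses are not given: they have to be found in the camera images.
- socket_22_mid (a point): steel deep socket, the thinnest of four: upright cylinder 22 mm across, 80 mm tall, 130 g, hexagon mouth up, drive end down, foot bevelled 2.5 mm. Point: its centre, on the axis 40 mm above the foot; z along the axis. At the start it stands on the rail, foot 14 mm above the table, over a clip post 16 mm tall: it lifts straight up.
- socket_30_mid (a point): steel deep socket, the second thinnest of four: upright cylinder 30 mm across, 80 mm tall, 240 g, hexagon mouth up, drive end down, foot bevelled 2.5 mm. Point: its centre, on the axis 40 mm above the foot; z along the axis. At the start it stands on the rail, foot 14 mm above the table, over a clip post 16 mm tall: it lifts straight up.
- socket_39_mid (a point): steel deep socket, the second thickest of four: upright cylinder 39 mm across, 80 mm tall, 400 g, hexagon mouth up, drive end down, foot bevelled 2.5 mm. Point: its centre, on the axis 40 mm above the foot; z along the axis. At the start it stands on the rail, foot 14 mm above the table, over a clip post 16 mm tall: it lifts straight up.
- socket_48_mid (a point): steel deep socket, the thickest of four: upright cylinder 48 mm across, 80 mm tall, 580 g, hexagon mouth up, drive end down, foot bevelled 2.5 mm. Point: its centre, on the axis 40 mm above the foot; z along the axis. At the start it stands on the rail, foot 14 mm above the table, over a clip post 16 mm tall: it lifts straight up.
- holder_22: holder for the 22 mm socket: fixed grey block 70 x 70 x 19 mm, one of four in a row at 72 mm pitch, with the narrowest round well, 29 mm across, 14 mm deep, its mouth flared 4 mm all round. Origin: centre of its underside on the well's axis, 4 mm above the table; well floor at z = 5 mm, top at z = 19 mm; z up, y along the row, x across it.
- holder_30: holder for the 30 mm socket: fixed grey block 70 x 70 x 19 mm, one of four in a row at 72 mm pitch, with the second narrowest round well, 37 mm across, 14 mm deep, its mouth flared 4 mm all round. Origin: centre of its underside on the well's axis, 4 mm above the table; well floor at z = 5 mm, top at z = 19 mm; z up, y along the row, x across it.
- holder_39: holder for the 39 mm socket: fixed grey block 70 x 70 x 19 mm, one of four in a row at 72 mm pitch, with the second widest round well, 46 mm across, 14 mm deep, its mouth flared 4 mm all round. Origin: centre of its underside on the well's axis, 4 mm above the table; well floor at z = 5 mm, top at z = 19 mm; z up, y along the row, x across it.
- holder_48: holder for the 48 mm socket: fixed grey block 70 x 70 x 19 mm, one of four in a row at 72 mm pitch, with the widest round well, 55 mm across, 14 mm deep, its mouth flared 4 mm all round. Origin: centre of its underside on the well's axis, 4 mm above the table; well floor at z = 5 mm, top at z = 19 mm; z up, y along the row, x across it.
- socket_rail: the socket rail: a fixed dark steel rail 30 x 262 mm and 10 mm high, with black end caps (in all 282 mm long) and four clips 60 mm apart, on which the sockets start in any order. Origin: centre of its underside, on the table; y along the row of sockets, x across it, z up.

How it is judged:
At the end, for the whole second after the job is handed in: Each of the four sockets stands in its own holder (its axis within 8 mm of the well's), its foot within 4 mm of the well's floor, drive end down, upright within 0.12 rad, released and at rest (horizontal distance between socket_22_mid and holder_22 below 0.008 m and z of socket_22_mid in the frame of holder_22 between 0.041 and 0.049 m and z of socket_22 in the frame of holder_22 below 0.015 m and angle between each of socket_22_mid, socket_30_mid, socket_39_mid, socket_48_mid's own z axis and vertical below 0.12 rad and linear speed of each of socket_22, socket_30, socket_39, socket_48 below 0.02 m/s and horizontal distance between socket_30_mid and holder_30 below 0.008 m and z of socket_30_mid in the frame of holder_30 between 0.041 and 0.049 m and z of socket_30 in the frame of holder_30 below 0.015 m and horizontal distance between socket_39_mid and holder_39 below 0.008 m and z of socket_39_mid in the frame of holder_39 between 0.041 and 0.049 m and z of socket_39 in the frame of holder_39 below 0.015 m and horizontal distance between socket_48_mid and holder_48 below 0.008 m and z of socket_48_mid in the frame of holder_48 between 0.041 and 0.049 m and z of socket_48 in the frame of holder_48 below 0.015 m); the robot touches nothing.
It fails at once if the 22 mm socket is let go above its holder, with its foot more than 20 mm above the well's floor (horizontal distance between socket_22_mid and holder_22 below 0.03 m and z of socket_22_mid in the frame of holder_22 above 0.065 m and contact force between the fingers and socket_22 below 0.02 N).
It fails at once if the 30 mm socket is let go above its holder, with its foot more than 20 mm above the well's floor (horizontal distance between socket_30_mid and holder_30 below 0.03 m and z of socket_30_mid in the frame of holder_30 above 0.065 m and contact force between the fingers and socket_30 below 0.02 N).
It fails at once if the 39 mm socket is let go above its holder, with its foot more than 20 mm above the well's floor (horizontal distance between socket_39_mid and holder_39 below 0.03 m and z of socket_39_mid in the frame of holder_39 above 0.065 m and contact force between the fingers and socket_39 below 0.02 N).
It fails at once if the 48 mm socket is let go above its holder, with its foot more than 20 mm above the well's floor (horizontal distance between socket_48_mid and holder_48 below 0.03 m and z of socket_48_mid in the frame of holder_48 above 0.065 m and contact force between the fingers and socket_48 below 0.02 N).
It also fails if it takes over 102 s, if anything falls off the work surface, if the arm or the gripper's body presses on something with over 40 N, if the wrist force passes 120 N, or if a joint passes its speed limit or range.

### The arm

A 7-joint arm with a two-finger parallel gripper is mounted at the origin on a cart in front of the work surface, level with it; the furniture and walls round the work are solid. World frame = base frame: x ahead of the robot, y to its left, z up, the work surface at z = 0. Lengths are in m, angles in rad, forces in N, time in s.
With the tool pointing down it reaches from about 0.4 to 0.85 m from the base axis. Payload 10.4 kg.
Tool frame: the origin (TCP) lies on the centre line of the jaws, within the pads' length; the fingertips stand 11 mm ahead of it and the grasp point (between the pads) lies 8 mm behind it; z points along the fingers, y is the line along which they close (so a half turn about z gives the same grasp; the last joint's range is limited). The gripper opens to 87 mm and grips with 3 to 60 N. Pads are 19 mm wide; open, the fingers measure 117 mm over their backs; the gripper's body (75 mm by 190 mm) begins 51 mm behind the grasp point.
Start: joints at [1.3, 0.332, -0.065, 1.46, 0.022, 1.35, -0.088], TCP at [0.153, -0.606, 0.234] pointing down, gripper open.
Joint ranges: [-2.6, 2.6], [-0.5, 2.12], [-1.47, 1.34], [0.16, 2.42], [-1.27, 4.41], [0.06, 2.06], [-2.6, 2.6]. Speed limits (rad/s): [2.22, 2.22, 2.79, 2.79, 3.14, 3.14, 3.14].

### API

Orientations are given as a unit quaternion [x, y, z, w].
In Python, from bench import r gives the robot as it stands.
- The arm moves only by the shell command python3 -m pendant 'ROWS' [OPENING] [FORCE]. ROWS is JSON, a list of rows, each a list of 4 numbers: the shift along the tool's x, y, z in m, then the turn about the tool's z in rad. A call has 1 to 8 rows; each row shifts and turns the commanded pose from where the row before left it, along the tool's axes as they then stand; what a row does not reach is not made up. A row lasts 1/12 s, in which the tool goes at most 41.7 mm and 7.16 degrees, less where a joint would pass 70% of its speed; a pose out of reach is approached as far as the arm can. A call with a gripper value outside its range is refused whole. OPENING is the opening, from 0 (shut) to 1 (fully open), set as the call begins (- or left out, the last holds). The fingers move at their own pace and stop on an object; FORCE is the grip in N (left out, the last holds). Time passes only in rows, so rows that do not move let the fingers close. It gives the time, the measured TCP pose, the force, the opening and the grip force at its end, in the units of the state.
- r.read_state(): the state, without advancing time (a new reading comes with each control period).
- r.camera(name): name is "scene" or "top" or "wrist"; returns a dict with "img" (420x560x3 uint8, red, green, blue), "camera_matrix" (3x3 intrinsics, pixels), "xyz" and "attitude" of the camera in the world. Camera axes: x right, y down, z forward; pixel columns grow to the right and rows downward; lengths in m; the calibration is good to about 2 mm. A picture is of the moment at which its call begins. There is no depth.
- r.close_job(): hands the job in; it is judged then, once.
Trained networks look in the newest picture that a camera, given by its name, has taken for a name from the list of things; names that differ only in an ending like _2 or _b are one class to them, and where a whole thing is asked for, a point or a joint stands for the part that bears it (a point fixed in the world has none). Each returns a list of dicts, best first, with "score" (0 to 1); they miss things now and then, are a little off and sometimes report something else, mostly with a low value. They report only what shows in the picture. A call takes as long as a camera call.
- r.outline_of(thing, camera): "mask" (420x560 bool, what is visible of it) and "bbox" ([centre column, centre row, width, height] in pixels, round what is visible of it).
The state is a dict: "time": time; "joint_positions": joint angles; "joint_vel": joint speeds; "joint_torque": joint torques, N m; "ee_pos": TCP position; "eef_rot": TCP orientation; "ft_force": force on the tool from outside, world axes, zero at the start; "torque": the same for the moment, N m; "width": finger opening in m; "grip_force": force on a finger pad.
Only numpy, scipy, OpenCV 4.12 (cv2) and the standard library are available. Lean on these libraries where they do the work, as an engineer would, in place of code of your own. Each camera call takes 0.05 s, during which the arm holds its last target. There are 200 camera calls.

## Working session

There is one attempt and no reset: what is moved stays moved. The work goes in short steps, Python scripts to look and compute and a shell command to move; the robot and the scene stay as the last step left them, time stands still between calls to the robot, and variables do not carry over. Pictures are saved under pics/ and viewed, at most 14 in all, crops included, and the job is handed in when it is done.

```bash
ls; mkdir -p pics; python3 - <<'E'
from bench import r
import cv2,numpy as np
s=r.read_state();print({k:np.round(v,3) for k,v in s.items()})
for n in("scene","top"):
    c=r.camera(n);cv2.imwrite(f"pics/{n}0.png",c["img"][:,:,::-1])
    print(n,c["camera_matrix"],c["xyz"],c["attitude"])
    for t in ["socket_22_mid","socket_30_mid","socket_39_mid","socket_48_mid","holder_22","holder_30","holder_39","holder_48","socket_rail"]:
        print(t,[(round(o["score"],2),np.round(o["bbox"],1).tolist()) for o in r.outline_of(t,n)])
E
```

```text
pics
{'time': np.float64(0.0), 'joint_positions': array([ 1.3  ,  0.333, -0.065,  1.461,  0.022,  1.35 , -0.088]), 'joint_vel': array([-0.001, -0.001,  0.001,  0.001,  0.   , -0.001, -0.001]), 'joint_torque': array([-1.0000e-03, -6.2325e+01,  2.4000e-02, -3.8990e+01, -6.1000e-02,
        4.0000e-02,  0.0000e+00]), 'ee_pos': array([ 0.153, -0.606,  0.233]), 'eef_rot': array([ 0.992,  0.124, -0.   , -0.001]), 'ft_force': array([ 0.271, -0.142,  0.746]), 'torque': array([ 0.045, -0.019, -0.011]), 'grip_force': np.float64(0.0), 'width': np.float64(0.087)}
scene [[406.38637539   0.         278.314516  ]
 [  0.         406.38637539 212.809069  ]
 [  0.           0.           1.        ]] [ 0.19251578 -0.38878648  0.73749792] [ 0.88223766 -0.31838315  0.109279   -0.32916102]
socket_22_mid [(0.82, [311.2, 322.4, 14.8, 29.9])]
socket_30_mid [(0.74, [290.1, 297.6, 20.0, 29.4])]
socket_39_mid [(0.89, [248.9, 258.1, 19.2, 42.1])]
socket_48_mid [(0.65, [268.9, 280.5, 21.9, 40.8])]
holder_22 [(0.9, [301.1, 205.4, 37.1, 30.6]), (0.88, [346.1, 241.1, 42.4, 36.2]), (0.57, [323.6, 222.4, 40.9, 35.8]),
[... 1007 characters left out ...]
(0.68, [316.1, 261.1, 23.4, 20.3])]
holder_22 [(0.92, [262.9, 177.6, 30.5, 30.7]), (0.7, [320.4, 178.3, 27.8, 28.7]), (0.57, [289.8, 178.4, 30.5, 33.4]), (0.56, [228.9, 178.7, 30.4, 32.2])]
holder_30 [(0.92, [262.9, 177.6, 30.5, 30.7]), (0.7, [320.4, 178.3, 27.8, 28.7]), (0.57, [289.8, 178.4, 30.5, 33.4]), (0.56, [228.9, 178.7, 30.4, 32.2])]
holder_39 [(0.92, [262.9, 177.6, 30.5, 30.7]), (0.7, [320.4, 178.3, 27.8, 28.7]), (0.57, [289.8, 178.4, 30.5, 33.4]), (0.56, [228.9, 178.7, 30.4, 32.2])]
holder_48 [(0.92, [262.9, 177.6, 30.5, 30.7]), (0.7, [320.4, 178.3, 27.8, 28.7]), (0.57, [289.8, 178.4, 30.5, 33.4]), (0.56, [228.9, 178.7, 30.4, 32.2])]
socket_rail [(0.7, [326.2, 262.2, 116.7, 19.9])]
```

```bash
python3 - <<'E'
import cv2
a=cv2.imread('pics/top0.png')[140:300,190:410];b=cv2.imread('pics/scene0.png')[150:380,200:400]
cv2.imwrite('pics/topc.png',cv2.resize(a,None,fx=3.6,fy=3.6,interpolation=2));cv2.imwrite('pics/scenec.png',cv2.resize(b,None,fx=2.6,fy=2.6,interpolation=2))
E
```

```text
(no output)
```

View pics/topc.png

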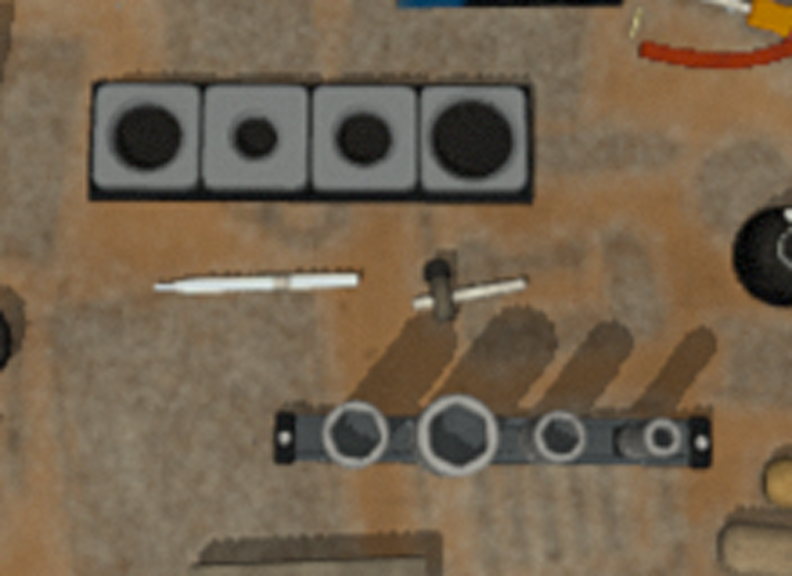

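View pics/scenec.png

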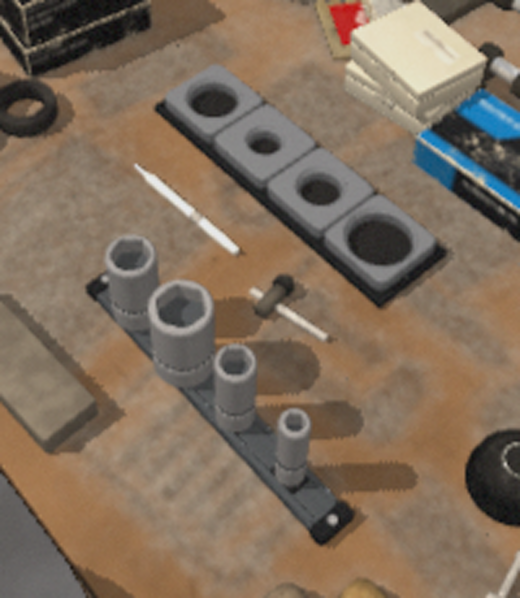

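The top view shows the holders from left (+y) to right as 39, 22, 30, 48, with wells at crop pixels (148,136), (256,137), (364,138) and (472,139). The sockets run 39, 48, 30, 22, with mouths at (356,434), (457,434), (559,436) and (661,437). The scene view shows the same order. The networks agree on the sockets. For the holders they return one class, so I use the well sizes. Next I triangulate.

```bash
cat > h.py <<'E'
import numpy as np,cv2
from scipy.spatial.transform import Rotation as R
def ray(c,p):
    d=R.from_quat(c["attitude"]).as_matrix()@np.linalg.solve(c["camera_matrix"],[p[0],p[1],1.]);return np.array(c["xyz"]),d/np.linalg.norm(d)
def tri(rays):
    A=sum(np.eye(3)-np.outer(d,d) for o,d in rays);b=sum((np.eye(3)-np.outer(d,d))@o for o,d in rays);return np.linalg.solve(A,b)
def atz(c,p,z):
    o,d=ray(c,p);return o+d*(z-o[2])/d[2]
E
python3 - <<'E'
from h import *
from bench import r
T=r.camera("top");S=r.camera("scene")
t=lambda p:(np.array(p)+.5)/3.6-.5+[190,140]
s=lambda p:(np.array(p)+.5)/2.6-.5+[200,150]
P={'s39':((356,434),(131,254)),'s48':((457,434),(183,305)),'s30':((559,436),(236,360)),'s22':((661,437),(294,420)),
'h39':((148,136),(213,101)),'h22':((256,137),(265,143)),'h30':((364,138),(319,191)),'h48':((472,139),(378,239))}
for k,(a,b) in P.items():
    z=.094 if k[0]=='s' else .023
    print(k,tri([ray(T,t(a)),ray(S,s(b))]).round(4),atz(T,t(a),z).round(4)[:2],atz(S,s(b),z).round(4)[:2])
E
```

```text
s39 [0.4359 0.0137 0.0907] [0.4352 0.0141] [0.4353 0.0113]
s48 [ 0.4376 -0.046   0.0895] [ 0.4363 -0.045 ] [ 0.4371 -0.049 ]
s30 [ 0.4374 -0.1058  0.0907] [ 0.4364 -0.1047] [ 0.4371 -0.1077]
s22 [ 0.4377 -0.1654  0.0911] [ 0.437  -0.1643] [ 0.4373 -0.1668]
h39 [0.6327 0.1542 0.0136] [0.6306 0.1528] [0.6267 0.1473]
h22 [0.6336 0.0817 0.0149] [0.6313 0.0814] [0.629  0.0763]
h30 [0.6345 0.0098 0.0124] [0.632 0.01 ] [0.6278 0.0041]
h48 [ 0.6344 -0.0621  0.0157] [ 0.6327 -0.0614] [ 0.6299 -0.0653]
```

```bash
python3 -m pendant '[[0,0,0,-0.12],[0,0,0,-0.12],[0,0,0,-0.12],[0,0,0,-0.12],[0,0,0,-0.12],[0,0,0,-0.12],[0,0,0,-0.12],[0,0,0,-0.12]]' 1
python3 -m pendant '[[0,0,0,-0.12],[0,0,0,-0.12],[0,0,0,-0.12],[0.035,0.02,0,0],[0.035,0.02,0,0],[0.035,0.02,0,0],[0.035,0.02,0,0],[0.035,0.02,0,0]]'
python3 -m pendant '[[0.035,0.02,0,0],[0.035,0.02,0,0],[0.035,0.02,0,0],[0.035,0.02,0,0],[0.035,0.02,0,0],[0.035,0.02,0,0],[0.035,0.02,0,0],[0,0,0,0]]'
```

```text
time: 1.77
ee_pos: [0.1533, -0.6059, 0.2336]
eef_rot: [0.821, 0.57, -0.0, 0.0]
ft_force: [-0.5, -0.1, 0.1]
width: 0.087
grip_force: 0.0
time: 2.43
ee_pos: [0.2544, -0.4295, 0.2336]
eef_rot: [0.708, 0.706, -0.0, 0.0]
ft_force: [1.6, -0.4, 1.3]
width: 0.0872
grip_force: 0.0
time: 3.1
ee_pos: [0.3982, -0.1796, 0.2343]
eef_rot: [0.705, 0.709, 0.001, 0.001]
ft_force: [-0.1, -0.3, -0.2]
width: 0.0873
grip_force: 0.0
```

```bash
python3 -m pendant '[[0.033,0.01,0,0],[0.033,0.01,0,0],[0.034,0.01,0,0],[0.033,0.009,0,0],[0,0,0,0],[0,0,0,0]]'
cat > look.py <<'E'
import sys
from h import *
from bench import r
c=r.camera("wrist");cv2.imwrite(f"pics/{sys.argv[1]}.png",c["img"][:,:,::-1])
s=r.read_state();print("tcp",s["ee_pos"].round(4),"cam",np.round(c["xyz"],4),R.from_quat(c["attitude"]).as_matrix().round(2).tolist(),"t",s["time"])
def ell(m):
    k=max(cv2.findContours(m.astype(np.uint8),0,1)[0],key=cv2.contourArea);return k
for t in sys.argv[2:]:
    for o in r.outline_of(t,"wrist")[:4]:
        print(t,round(o["score"],2),np.round(o["bbox"],1).tolist())
E
python3 look.py w1 socket_22_mid socket_30_mid socket_39_mid socket_48_mid holder_48
```

```text
time: 3.6
ee_pos: [0.4343, -0.0521, 0.2338]
eef_rot: [0.707, 0.707, 0.0, 0.0]
ft_force: [-1.1, -0.5, -0.2]
width: 0.0868
grip_force: 0.0
tcp [ 0.434  -0.0537  0.2336] cam [0.4345 0.0211 0.3842] [[1.0, -0.0, 0.0], [0.0, -0.96, -0.26], [0.0, 0.26, -0.96]] t 3.65
socket_22_mid 0.7 [287.9, 298.4, 24.0, 54.3]
socket_30_mid 0.76 [286.9, 243.6, 34.9, 52.9]
socket_39_mid 0.64 [288.0, 118.3, 48.3, 47.8]
socket_48_mid 0.8 [288.7, 185.2, 52.8, 61.3]
holder_48 0.89 [494.4, 44.8, 89.1, 81.8]
holder_48 0.73 [472.5, 189.8, 78.7, 66.7]
holder_48 0.67 [286.2, 190.3, 37.1, 250.4]
holder_48 0.64 [492.1, 2.4, 69.4, 4.7]
```

View pics/w1.png

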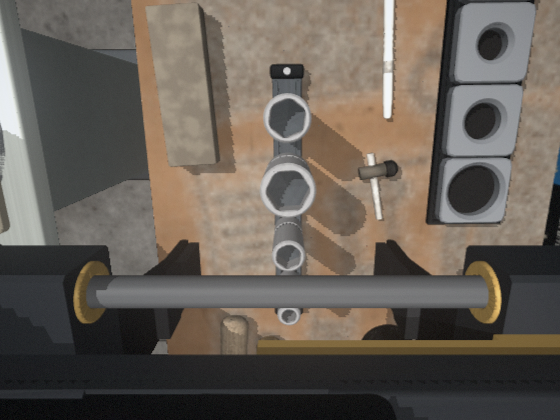

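The wrist view shows sockets 39, 48, 30 and 22 with mouths at (287,117), (287,189), (288,255) and (288,315). The wells of 48, 30 and 22 are at (474,190), (486,121) and (493,43). The fingers are left and right, across the row, as intended.

```bash
python3 - <<'E'
from h import *
from bench import r
c=r.camera("wrist");g=cv2.cvtColor(c["img"],cv2.COLOR_RGB2GRAY);T=r.camera("top")
print(c["xyz"],c["camera_matrix"][0])
tp={'s39':(356,434),'s48':(457,434),'s30':(559,436),'s22':(661,437),'h22':(256,137),'h30':(364,138),'h48':(472,139)}
for k,p in {'s39':(287,117),'s48':(287,189),'s30':(288,255),'s22':(288,315),'h48':(474,190),'h30':(486,121),'h22':(493,43)}.items():
    q=(np.array(tp[k])+.5)/3.6-.5+[190,140]
    z=.094 if k[0]=='s' else .023
    print(k,atz(c,p,z).round(4)[:2],tri([ray(c,p),ray(T,q)]).round(4))
E
```

```text
[0.43445786 0.01840648 0.38387748] [351.43249612   0.         286.875885  ]
s39 [0.4347 0.0136] [0.4347 0.0141 0.1035]
s48 [ 0.4343 -0.0452] [ 0.4352 -0.0441  0.1006]
s30 [ 0.4349 -0.1052] [ 0.4356 -0.1041  0.0968]
s22 [ 0.4346 -0.1655] [ 0.4357 -0.1633  0.0977]
h48 [ 0.6309 -0.063 ] [ 0.6332 -0.0628  0.0196]
h30 [0.6334 0.0075] [0.6308 0.0089 0.0277]
h22 [0.6297 0.0791] [0.6335 0.0811 0.0154]
```

```bash
python3 -m pendant '[[0,0,0,0],[0,0,0,0],[0,0,0,0]]'; python3 look.py w2 socket_48_mid; python3 - <<'E'
from h import *
from bench import r
c=r.camera("wrist");g=c["img"]
# Hough-like ring centers printed for near-circular contours
gr=cv2.medianBlur(cv2.cvtColor(g,cv2.COLOR_RGB2GRAY),3)[:335]
C=cv2.HoughCircles(gr,3,1,30,param1=120,param2=.6,minRadius=8,maxRadius=32)
for x,y,q in C[0]:
    print(np.round([x,y,q],1),atz(c,(x,y),.094).round(4)[:2],atz(c,(x,y),.023).round(4)[:2])
E
```

```text
time: 4.25
ee_pos: [0.434, -0.0539, 0.2336]
eef_rot: [0.708, 0.706, -0.0, 0.0]
ft_force: [0.4, 0.2, 0.0]
width: 0.0871
grip_force: 0.0
tcp [ 0.434  -0.0538  0.2335] cam [0.4345 0.0193 0.3839] [[1.0, -0.0, -0.0], [-0.0, -0.96, -0.26], [0.0, 0.26, -0.96]] t 4.3
socket_48_mid 0.82 [290.8, 183.1, 48.2, 63.9]
[287.5 187.5  26.4] [ 0.435  -0.0429] [ 0.4351 -0.0582]
[470.5 183.5  29.2] [ 0.5888 -0.0401] [ 0.6265 -0.0547]
[287.5 117.5  21. ] [0.4352 0.0143] [0.4353 0.013 ]
[288.5 253.5  16. ] [ 0.4357 -0.1027] [ 0.4359 -0.1327]
[488.5 114.5  19.6] [0.5956 0.016 ] [0.6351 0.0151]
[336.5 204.5  31.4] [ 0.4768 -0.0579] [ 0.4871 -0.0768]
[497.5  38.5  19.4] [0.5943 0.0716] [0.6334 0.0844]
[441.5 248.5  26.8] [ 0.5709 -0.0986] [ 0.6044 -0.1274]
[480.5 292.5  31.4] [ 0.6115 -0.1419] [ 0.6549 -0.1814]
[516.5 214.5  31.4] [ 0.632  -0.0675] [ 0.6804 -0.0887]
[291.5  81.5  19.9] [0.4384 0.0414] [0.4393 0.0468]
[308.5 143.5  28. ] [ 0.4522 -0.0064] [ 0.4566 -0.0127]
[303.5 285.5  30.2] [ 0.4492 -0.1342] [ 0.4528 -0.1718]
[133.5 249.5  25.7] [ 0.2986 -0.0984] [ 0.2653 -0.1272]
[266.5 160.5  31.4] [ 0.41
[... 6483 characters left out ...]
66.5 333.5  23.4] [ 0.225  -0.1834] [ 0.1737 -0.2331]
[559.5 224.5  14.1] [ 0.6709 -0.0767] [ 0.7287 -0.1002]
[33.5 86.5 20.4] [0.2367 0.0385] [0.1882 0.0432]
[145.5   3.5  14.4] [0.3306 0.0963] [0.3051 0.1151]
[556.5 302.5  28.9] [ 0.6833 -0.1525] [ 0.7442 -0.1946]
[ 40.5 182.5   9.4] [ 0.2278 -0.0378] [ 0.1771 -0.0518]
[236.5 207.5  29. ] [ 0.3913 -0.0602] [ 0.3807 -0.0797]
[102.5 180.5   9.6] [ 0.28   -0.0363] [ 0.2422 -0.05  ]
[149.5  92.5   9.3] [0.3269 0.0337] [0.3005 0.0372]
[556.5   3.5  18.3] [0.6342 0.0951] [0.6832 0.1137]
[141.5 176.5   9.6] [ 0.313 -0.033] [ 0.2833 -0.0459]
[260.5  59.5  10.3] [0.4146 0.0575] [0.4097 0.0668]
[557.5 189.5   8.2] [ 0.6629 -0.0456] [ 0.7189 -0.0615]
```

```bash
python3 -m pendant '[[0.009,0.0015,0.02,0],[0,0,0.035,0],[0,0,0.035,0],[0,0,0.035,0],[0,0,0.03,0],[0,0,0.0265,0],[0,0,0,0],[0,0,0,0]]' 1
python3 -m pendant '[[0,0,0,0],[0,0,0,0],[0,0,0,0],[0,0,0,0],[0,0,0,0],[0,0,0,0],[0,0,0,0]]' 0 40
```

```text
time: 5.07
ee_pos: [0.4349, -0.0443, 0.0518]
eef_rot: [0.708, 0.706, -0.0, -0.001]
ft_force: [0.4, -0.4, 0.2]
width: 0.0872
grip_force: 0.0
time: 5.65
ee_pos: [0.4355, -0.0449, 0.0522]
eef_rot: [0.708, 0.706, -0.0, 0.0]
ft_force: [-6.8, -0.0, 5.2]
width: 0.0484
grip_force: 3.1
```

```bash
python3 -m pendant '[[0,0,0,0],[0,0,0,0],[0,0,0,0],[0,0,-0.01,0],[0,0,-0.03,0],[0,0,-0.04,0],[0,0,-0.04,0],[0,0,0,0]]' 0 40
python3 -m pendant '[[-0.0125,0.033,0,0],[-0.0125,0.033,0,0],[-0.0125,0.033,0,0],[-0.0125,0.033,0,0],[-0.0125,0.033,0,0],[-0.0125,0.0325,0,0],[0,0,0,0],[0,0,0,0]]'
python3 -m pendant '[[0,0,0,0],[0,0,0,0],[0,0,0,0]]'
python3 look.py w3 holder_48
```

```text
time: 6.32
ee_pos: [0.4387, -0.0442, 0.1788]
eef_rot: [0.708, 0.706, 0.002, 0.004]
ft_force: [3.0, -0.4, -5.7]
width: 0.0475
grip_force: 40.0
time: 6.98
ee_pos: [0.6328, -0.1206, 0.1695]
eef_rot: [0.708, 0.706, -0.0, -0.002]
ft_force: [0.5, 1.3, -7.3]
width: 0.0471
grip_force: 40.0
time: 7.23
ee_pos: [0.632, -0.12, 0.1723]
eef_rot: [0.708, 0.706, -0.0, 0.0]
ft_force: [-0.3, 0.4, -5.9]
width: 0.0475
grip_force: 40.0
tcp [ 0.6322 -0.1202  0.1725] cam [ 0.6325 -0.0467  0.3227] [[1.0, -0.0, -0.0], [-0.0, -0.96, -0.26], [0.0, 0.26, -0.96]] t 7.2833
holder_48 0.95 [287.9, 44.4, 93.4, 78.9]
holder_48 0.67 [287.5, 127.3, 84.3, 85.8]
holder_48 0.24 [287.3, 271.8, 132.2, 133.1]
```

View pics/w3.png

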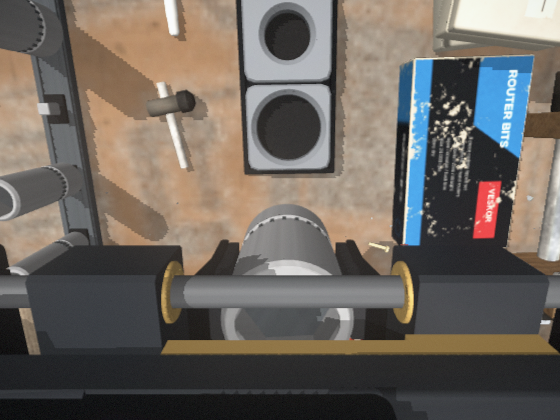

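The held socket hangs straight at column 288, ahead of it well 48 at (289,126) and well 30 at (287,35). The grip is centred.

```bash
python3 - <<'E'
from h import *
from bench import r
for i in range(3):
    c=r.camera("wrist")
    for p,rr in (((289,126),(85,170)),((287,35),(0,80))):
        # dark-well centre + block centre from grey mask
        g=cv2.cvtColor(c["img"],cv2.COLOR_RGB2HSV);m=((g[...,1]<50)&(g[...,2]>110)).astype(np.uint8)
        m[:rr[0]]=0;m[rr[1]+2:]=0;m[:,:230]=0;m[:,350:]=0
        m=cv2.morphologyEx(m,cv2.MORPH_OPEN,np.ones((3,3)))
        cs,h=cv2.findContours(m,cv2.RETR_CCOMP,1)
        o=max(cs,key=cv2.contourArea);inn=max([k for k,hh in zip(cs,h[0]) if hh[3]>=0],key=cv2.contourArea,default=None)
        b=cv2.boundingRect(o);e=cv2.fitEllipse(inn) if inn is not None else None
        print(b,e and np.round(e[0]+e[1],1), atz(c,p,.023).round(4)[:2], atz(c,(b[0]+b[2]/2,b[1]+b[3]/2),.023).round(4)[:2], e and atz(c,e[0],.016).round(4)[:2])
E
```

```text
(245, 85, 85, 85) [287.4 125.8  65.5  68.3] [ 0.6348 -0.0594] [ 0.6335 -0.0606] [ 0.6335 -0.0596]
(241, 0, 90, 82) [285.3  32.5  47.9  56. ] [0.6334 0.0098] [0.6326 0.0056] [0.632 0.013]
(245, 85, 85, 84) [287.2 125.6  65.5  68.7] [ 0.6349 -0.0595] [ 0.6337 -0.0603] [ 0.6335 -0.0595]
(241, 0, 90, 81) [285.2  32.4  47.8  56.3] [0.6335 0.0098] [0.6327 0.0058] [0.6321 0.013 ]
(245, 85, 85, 84) [287.1 125.6  65.6  68.7] [ 0.635  -0.0595] [ 0.6338 -0.0603] [ 0.6334 -0.0595]
(240, 0, 91, 81) [285.   32.3  47.8  56.4] [0.6336 0.0097] [0.6324 0.0058] [0.632  0.0131]
```

```bash
python3 -m pendant '[[0.03,0.0013,0,0],[0.0293,0,0,0],[0,0,0.03,0],[0,0,0.035,0],[0,0,0.02,0],[0,0,0.01,0],[0,0,0,0],[0,0,0,0]]'
python3 -m pendant '[[0,0,0.008,0],[0,0,0.008,0],[0,0,0.005,0],[0,0,0.003,0],[0,0,0,0],[0,0,0,0]]'
```

```text
time: 8.15
ee_pos: [0.6347, -0.0611, 0.0779]
eef_rot: [0.708, 0.706, 0.0, 0.0]
ft_force: [0.3, 0.1, -5.9]
width: 0.0473
grip_force: 40.0
time: 8.65
ee_pos: [0.6343, -0.061, 0.053]
eef_rot: [0.708, 0.706, -0.0, -0.0]
ft_force: [0.2, 0.6, -5.8]
width: 0.0472
grip_force: 40.0
```

Foot is about 6 mm above the well floor and there is no side contact. I lower until the force changes.

```bash
python3 -m pendant '[[0,0,0.003,0],[0,0,0.002,0],[0,0,0.001,0],[0,0,0,0],[0,0,0,0]]'
```

```text
time: 9.07
ee_pos: [0.6343, -0.061, 0.0474]
eef_rot: [0.708, 0.706, 0.0, 0.0]
ft_force: [-2.1, 0.2, 0.0]
width: 0.0473
grip_force: 40.0
```

```bash
python3 -m pendant '[[0,0,0,0],[0,0,0,0],[0,0,0,0],[0,0,0,0],[0,0,0,0]]' 0.72
python3 -m pendant '[[0,0,-0.01,0],[0,0,-0.025,0],[0,0,-0.035,0],[0,0,-0.04,0],[0,0,-0.03,0],[0,0,0,0],[0,0,0,0],[0,0,0,0]]'
python3 - <<'E'
from h import *
from bench import r
c=r.camera("wrist");s=r.camera("top")
a=np.hstack([c["img"],s["img"][100:310,140:420].repeat(2,0).repeat(2,1)])[:,:,::-1]
cv2.imwrite("pics/p4.png",cv2.resize(a,(800,300),interpolation=3))
E
```

```text
time: 9.48
ee_pos: [0.6346, -0.061, 0.0473]
eef_rot: [0.708, 0.706, 0.0, 0.0]
ft_force: [-0.6, -0.5, 1.0]
width: 0.0621
grip_force: 0.0
time: 10.15
ee_pos: [0.634, -0.0612, 0.1869]
eef_rot: [0.708, 0.706, -0.0, 0.0]
ft_force: [0.2, 0.5, -0.3]
width: 0.0629
grip_force: 0.0
```

View pics/p4.png

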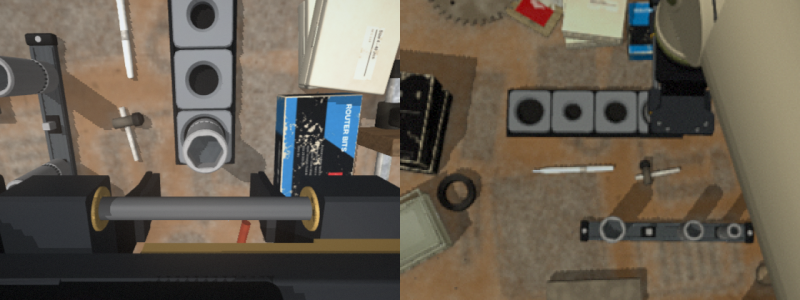

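The left panel shows socket 48 upright in its well at (205,150). Sockets 39, 30 and 22 stand untouched on the rail in the right panel. Next is socket 30.

```bash
python3 -m pendant '[[-0.0072,-0.033,0,0],[-0.0072,-0.033,0,0],[-0.0072,-0.033,0,0],[-0.0072,-0.033,0,0],[-0.0072,-0.033,0,0],[-0.0072,-0.0335,0,0],[0,0,0,0],[0,0,0,0]]'
python3 -m pendant '[[0,0,0,0],[0,0,0,0],[0,0,0.02,0],[0,0,0.03,0],[0,0,0.02,0],[0,0,0,0],[0,0,0,0]]'
```

```text
time: 10.92
ee_pos: [0.434, -0.1049, 0.1867]
eef_rot: [0.709, 0.705, -0.001, 0.001]
ft_force: [0.2, -0.0, 0.4]
width: 0.0625
grip_force: 0.0
time: 11.5
ee_pos: [0.4358, -0.1025, 0.1165]
eef_rot: [0.708, 0.707, 0.0, -0.002]
ft_force: [-0.2, -0.1, 0.7]
width: 0.0625
grip_force: 0.0
```

```bash
python3 -m pendant '[[-0.002,0,0.02,0],[0,0,0.03,0],[0,0,0.0145,0],[0,0,0,0],[0,0,0,0],[0,0,0,0]]'
python3 -m pendant '[[0,0,0,0],[0,0,0,0],[0,0,0,0],[0,0,0,0],[0,0,0,0],[0,0,0,0],[0,0,0,0],[0,0,0,0]]' 0 40
```

```text
time: 12.0
ee_pos: [0.4371, -0.1057, 0.0543]
eef_rot: [0.708, 0.706, 0.001, 0.001]
ft_force: [0.6, 0.2, 0.3]
width: 0.0628
grip_force: 0.0
time: 12.67
ee_pos: [0.4357, -0.1057, 0.0526]
eef_rot: [0.708, 0.706, -0.0, 0.0]
ft_force: [-0.5, 0.3, 1.3]
width: 0.0292
grip_force: 40.0
```

```bash
python3 -m pendant '[[0,0,-0.01,0],[0,0,-0.03,0],[0,0,-0.04,0],[0,0,-0.035,0],[0,0,0,0],[0,0,0,0]]'
python3 -m pendant '[[0.0194,0.033,0,0],[0.0194,0.033,0,0],[0.0194,0.033,0,0],[0.0194,0.033,0,0],[0.0194,0.033,0,0],[0.0194,0.0335,0,0],[0,0,0,0],[0,0,0,0]]'
python3 -m pendant '[[0,0,0,0],[0,0,0.015,0],[0,0,0.03,0],[0,0,0.025,0],[0,0,0.015,0],[0,0,0,0],[0,0,0,0]]'
python3 look.py w5
```

```text
time: 13.17
ee_pos: [0.4365, -0.106, 0.1694]
eef_rot: [0.708, 0.706, 0.0, 0.002]
ft_force: [-1.1, -0.5, -2.9]
width: 0.0292
grip_force: 40.0
time: 13.83
ee_pos: [0.6341, 0.013, 0.1646]
eef_rot: [0.707, 0.707, -0.001, -0.002]
ft_force: [-0.3, -1.0, -2.8]
width: 0.0296
grip_force: 40.0
time: 14.42
ee_pos: [0.6339, 0.0092, 0.0827]
eef_rot: [0.708, 0.706, -0.0, -0.0]
ft_force: [-0.1, -0.5, -1.2]
width: 0.0292
grip_force: 40.0
tcp [0.6348 0.0097 0.0839] cam [0.6346 0.0825 0.2331] [[1.0, -0.0, -0.0], [-0.0, -0.96, -0.26], [-0.0, 0.26, -0.96]] t 14.4667
```

View pics/w5.png

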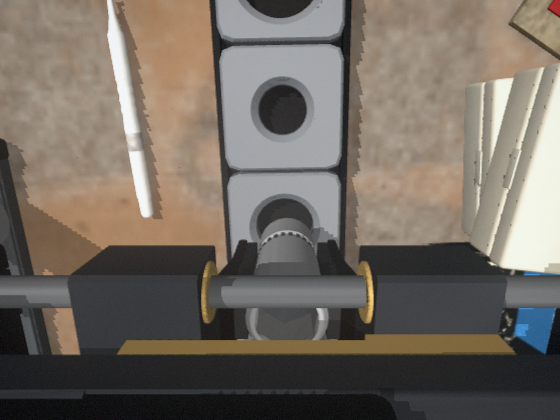

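The view shows the held socket 30 with its foot over well 30 at column 287, the well centred at about 285. Well 22 is at (283,108) and unobstructed.

```bash
python3 - <<'E'
from h import *
from bench import r
c=r.camera("wrist");print(r.read_state()["ee_pos"].round(4))
for p in [(283,108.5),(283.5,45),(283.5,169),(286,171),(285,194)]: print(p,atz(c,p,.023).round(4)[:2])
E
```

```text
[0.6352 0.0099 0.0844]
(283, 108.5) [0.6333 0.0842]
(283.5, 45) [0.6339 0.118 ]
(283.5, 169) [0.6334 0.0489]
(286, 171) [0.6349 0.0477]
(285, 194) [0.6342 0.0334]
```

```bash
python3 -m pendant '[[0.0015,-0.001,0.008,0],[0,0,0.01,0],[0,0,0.008,0],[0,0,0.005,0],[0,0,0,0],[0,0,0,0]]'
python3 -m pendant '[[0,0,0.003,0],[0,0,0.002,0],[0,0,0.001,0],[0,0,0,0],[0,0,0,0]]'
```

```text
time: 15.02
ee_pos: [0.6332, 0.0117, 0.0511]
eef_rot: [0.708, 0.706, -0.0, -0.0]
ft_force: [0.2, 0.2, -1.7]
width: 0.0294
grip_force: 40.0
time: 15.43
ee_pos: [0.634, 0.0118, 0.0477]
eef_rot: [0.708, 0.706, 0.0, 0.001]
ft_force: [-6.3, -0.7, 15.6]
width: 0.0293
grip_force: 40.0
```

```bash
python3 -m pendant '[[0,0,0,0],[0,0,0,0],[0,0,0,0],[0,0,0,0],[0,0,0,0]]' 0.6
python3 -m pendant '[[0,0,-0.01,0],[0,0,-0.025,0],[0,0,-0.035,0],[0,0,-0.04,0],[0,0,-0.02,0],[0,0,0,0],[0,0,0,0]]'
python3 -m pendant '[[-0.0253,-0.0284,0,0],[-0.0253,-0.0284,0,0],[-0.0253,-0.0284,0,0],[-0.0253,-0.0284,0,0],[-0.0253,-0.0284,0,0],[-0.0253,-0.0284,0,0],[-0.0253,-0.0284,0,0],[0,0,0,0]]'
python3 -m pendant '[[0,0,0,0],[0,0,0,0],[0,0,0,0],[0,0,0.02,0],[0,0,0.03,0],[0,0,0.01,0],[0,0,0,0],[0,0,0,0]]'
python3 -m pendant '[[0,0,0,0],[0,0,0,0]]'
```

```text
time: 15.85
ee_pos: [0.6335, 0.0116, 0.0455]
eef_rot: [0.708, 0.706, 0.0, 0.0]
ft_force: [-0.5, 0.0, 0.3]
width: 0.0501
grip_force: 0.0
time: 16.43
ee_pos: [0.6341, 0.0118, 0.1773]
eef_rot: [0.708, 0.706, 0.001, 0.001]
ft_force: [0.8, -0.4, -1.6]
width: 0.0519
grip_force: 0.0
time: 17.1
ee_pos: [0.4282, -0.1707, 0.174]
eef_rot: [0.711, 0.703, -0.002, -0.001]
ft_force: [0.7, -0.7, 0.3]
width: 0.0522
grip_force: 0.0
time: 17.77
ee_pos: [0.4345, -0.1638, 0.1157]
eef_rot: [0.707, 0.707, 0.0, -0.001]
ft_force: [1.7, 0.5, 0.1]
width: 0.0522
grip_force: 0.0
time: 17.93
ee_pos: [0.4351, -0.1649, 0.1168]
eef_rot: [0.708, 0.706, 0.0, 0.001]
ft_force: [-0.7, 0.3, 0.1]
width: 0.0521
grip_force: 0.0
```

```bash
python3 -m pendant '[[0,0.0005,0.02,0],[0,0,0.03,0],[0,0,0.0145,0],[0,0,0,0],[0,0,0,0],[0,0,0,0]]'
python3 -m pendant '[[0,0,0,0],[0,0,0,0],[0,0,0,0],[0,0,0,0],[0,0,0,0],[0,0,0,0],[0,0,0,0],[0,0,0,0]]' 0 30
python3 -m pendant '[[0,0,-0.01,0],[0,0,-0.03,0],[0,0,-0.04,0],[0,0,-0.035,0],[0,0,0,0],[0,0,0,0]]'
```

```text
time: 18.43
ee_pos: [0.4357, -0.1652, 0.0526]
eef_rot: [0.708, 0.706, 0.0, 0.001]
ft_force: [-0.2, -0.2, 0.9]
width: 0.0522
grip_force: 0.0
time: 19.1
ee_pos: [0.4347, -0.165, 0.0512]
eef_rot: [0.708, 0.706, -0.0, 0.0]
ft_force: [-0.2, -0.7, 2.3]
width: 0.0213
grip_force: 30.0
time: 19.6
ee_pos: [0.4355, -0.1653, 0.1681]
eef_rot: [0.708, 0.706, -0.0, 0.002]
ft_force: [-0.2, 0.4, -1.6]
width: 0.0212
grip_force: 30.0
```

```bash
python3 -m pendant '[[0.0311,0.0248,0,0],[0.0311,0.0248,0,0],[0.0311,0.0248,0,0],[0.0311,0.0248,0,0],[0.0311,0.0248,0,0],[0.0311,0.0248,0,0],[0.0311,0.0248,0,0],[0.0311,0.0248,0,0]]'
python3 -m pendant '[[0,0,0,0],[0,0,0,0],[0,0,0.015,0],[0,0,0.03,0],[0,0,0.025,0],[0,0,0.015,0],[0,0,0,0],[0,0,0,0]]'
python3 -m pendant '[[0,0,0,0],[0,0,0,0]]'
python3 look.py w6; python3 - <<'E'
import cv2
cv2.imwrite('pics/w6c.png',cv2.resize(cv2.imread('pics/w6.png')[0:340,180:400],None,fx=1.7,fy=1.7))
E
```

```text
time: 20.27
ee_pos: [0.6338, 0.0848, 0.1638]
eef_rot: [0.708, 0.706, -0.001, -0.001]
ft_force: [1.2, -0.3, -0.9]
width: 0.0214
grip_force: 30.0
time: 20.93
ee_pos: [0.6332, 0.0821, 0.0805]
eef_rot: [0.709, 0.706, -0.001, -0.0]
ft_force: [0.3, -0.2, -0.7]
width: 0.0217
grip_force: 30.0
time: 21.1
ee_pos: [0.6346, 0.0833, 0.0827]
eef_rot: [0.708, 0.706, 0.001, 0.001]
ft_force: [0.6, 0.5, -1.5]
width: 0.0215
grip_force: 30.0
tcp [0.6346 0.0834 0.0826] cam [0.6348 0.1565 0.2331] [[1.0, -0.0, 0.0], [-0.0, -0.96, -0.26], [0.0, 0.26, -0.96]] t 21.15
```

View pics/w6c.png

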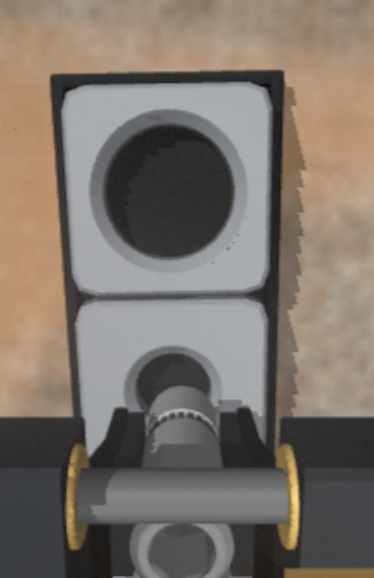

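Well 39 is at (279,112), fully visible. Well 22 is centred near column 281 while the held foot is at 287, so I need a shift of about -2.5 to -3.5 mm in x.

```bash
python3 - <<'E'
from h import *
from bench import r
for i in range(2):
    c=r.camera("wrist");print(r.read_state()["ee_pos"].round(4))
    for p in [(279.4,112),(279,49.5),(279,173.2),(281,176.5),(280.9,204)]: print(p,atz(c,p,.023).round(4)[:2])
E
```

```text
[0.6345 0.0834 0.0824]
(279.4, 112) [0.6311 0.156 ]
(279, 49.5) [0.6312 0.1893]
(279, 173.2) [0.6305 0.1203]
(281, 176.5) [0.6317 0.1183]
(280.9, 204) [0.6315 0.1011]
[0.6343 0.0834 0.0821]
(279.4, 112) [0.631 0.156]
(279, 49.5) [0.6311 0.1893]
(279, 173.2) [0.6304 0.1203]
(281, 176.5) [0.6316 0.1183]
(280.9, 204) [0.6314 0.1011]
```

```bash
python3 -m pendant '[[0,-0.0025,0.005,0],[0,0,0.01,0],[0,0,0.008,0],[0,0,0.005,0],[0,0,0,0],[0,0,0,0]]'
python3 -m pendant '[[0,0,0.003,0],[0,0,0.002,0],[0,0,0,0],[0,0,0,0],[0,0,0,0]]'
```

```text
time: 21.75
ee_pos: [0.631, 0.0834, 0.0524]
eef_rot: [0.708, 0.706, -0.0, -0.0]
ft_force: [-0.2, -0.4, -2.1]
width: 0.0214
grip_force: 30.0
time: 22.17
ee_pos: [0.6314, 0.0834, 0.0482]
eef_rot: [0.708, 0.706, 0.0, 0.0]
ft_force: [0.1, 0.0, -1.1]
width: 0.0214
grip_force: 30.0
```

```bash
python3 -m pendant '[[0,0,0.001,0],[0,0,0.001,0],[0,0,0,0],[0,0,0,0]]'
```

```text
time: 22.5
ee_pos: [0.6315, 0.0834, 0.0463]
eef_rot: [0.708, 0.706, 0.0, 0.0]
ft_force: [-1.2, -0.2, 1.8]
width: 0.0216
grip_force: 30.0
```

```bash
python3 -m pendant '[[0,0,0,0],[0,0,0,0],[0,0,0,0],[0,0,0,0],[0,0,0,0]]' 0.6
python3 -m pendant '[[0,0,-0.01,0],[0,0,-0.025,0],[0,0,-0.035,0],[0,0,-0.04,0],[0,0,-0.02,0],[0,0,0,0],[0,0,0,0]]'
python3 -m pendant '[[-0.0115,-0.0327,0,0],[-0.0115,-0.0327,0,0],[-0.0115,-0.0327,0,0],[-0.0115,-0.0327,0,0],[-0.0115,-0.0327,0,0],[-0.0115,-0.0327,0,0],[0,0,0,0],[0,0,0,0]]' 0.85
python3 -m pendant '[[0,0,0,0],[0,0,0,0],[0,0,0.02,0],[0,0,0.03,0],[0,0,0.01,0],[0,0,0,0],[0,0,0,0],[0,0,0,0]]'
python3 look.py w7 socket_39_mid socket_22_mid
```

```text
time: 22.92
ee_pos: [0.6313, 0.0833, 0.046]
eef_rot: [0.708, 0.706, -0.0, 0.0]
ft_force: [-0.4, 0.8, -0.7]
width: 0.0466
grip_force: 0.0
time: 23.5
ee_pos: [0.6319, 0.0836, 0.1779]
eef_rot: [0.708, 0.706, 0.001, 0.001]
ft_force: [-0.7, -0.6, -0.8]
width: 0.052
grip_force: 0.0
time: 24.17
ee_pos: [0.4348, 0.0131, 0.176]
eef_rot: [0.709, 0.705, -0.002, 0.002]
ft_force: [1.1, 0.1, 1.1]
width: 0.0735
grip_force: 0.0
time: 24.83
ee_pos: [0.4369, 0.0161, 0.1171]
eef_rot: [0.708, 0.706, 0.001, -0.0]
ft_force: [0.2, -0.2, -0.5]
width: 0.0744
grip_force: 0.0
tcp [0.437  0.0158 0.1173] cam [0.4373 0.0891 0.2676] [[1.0, -0.0, 0.0], [-0.0, -0.97, -0.26], [0.0, 0.26, -0.97]] t 24.8833
socket_39_mid 0.85 [283.1, 233.5, 73.9, 86.3]
socket_22_mid 0.86 [552.0, 121.2, 15.9, 32.9]
```

View pics/w7.png

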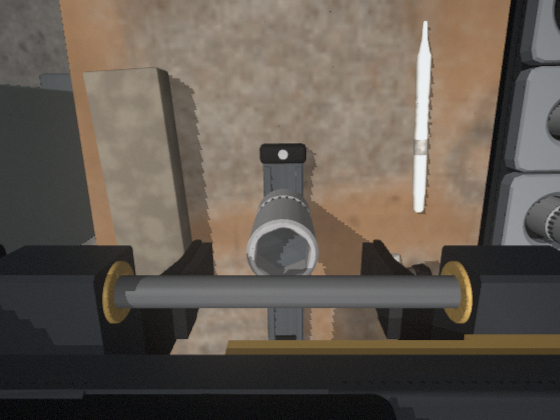

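Socket 39's mouth is at (283,250), centred between the open fingers to about 2 mm. At the right edge, (550,215), is the placed socket.

```bash
python3 -m pendant '[[-0.001,-0.0015,0.02,0],[0,0,0.03,0],[0,0,0.015,0],[0,0,0,0],[0,0,0,0],[0,0,0,0]]'
python3 -m pendant '[[0,0,0,0],[0,0,0,0],[0,0,0,0],[0,0,0,0],[0,0,0,0],[0,0,0,0],[0,0,0,0],[0,0,0,0]]' 0 40
python3 -m pendant '[[0,0,0,0],[0,0,0,0],[0,0,-0.01,0],[0,0,-0.03,0],[0,0,-0.04,0],[0,0,-0.035,0],[0,0,0,0],[0,0,0,0]]'
```

```text
time: 25.48
ee_pos: [0.4356, 0.0145, 0.0526]
eef_rot: [0.708, 0.706, 0.001, 0.001]
ft_force: [0.9, 0.5, -0.5]
width: 0.0737
grip_force: 0.0
time: 26.15
ee_pos: [0.4346, 0.0143, 0.0512]
eef_rot: [0.708, 0.706, -0.0, -0.0]
ft_force: [-0.4, -0.4, 3.1]
width: 0.0381
grip_force: 40.0
time: 26.82
ee_pos: [0.4354, 0.014, 0.1675]
eef_rot: [0.708, 0.706, 0.0, 0.002]
ft_force: [-0.6, -0.4, -5.8]
width: 0.0384
grip_force: 40.0
```

```bash
python3 -m pendant '[[0.0236,0.0327,0,0],[0.0236,0.0327,0,0],[0.0236,0.0327,0,0],[0.0236,0.0327,0,0],[0.0236,0.0327,0,0],[0.0236,0.0327,0,0],[0,0,0,0],[0,0,0,0]]'
python3 -m pendant '[[0,0,0,0],[0,0,0.015,0],[0,0,0.03,0],[0,0,0.025,0],[0,0,0.015,0],[0,0,0,0],[0,0,0,0]]'
python3 -m pendant '[[0,0,0,0],[0,0,0,0]]'
python3 look.py w8; python3 - <<'E'
import cv2
cv2.imwrite('pics/w8c.png',cv2.resize(cv2.imread('pics/w8.png')[120:360,180:400],None,fx=2.4,fy=2.4))
E
```

```text
time: 27.48
ee_pos: [0.6233, 0.1539, 0.1623]
eef_rot: [0.706, 0.708, -0.002, -0.003]
ft_force: [-1.1, -1.5, -4.5]
width: 0.0384
grip_force: 40.0
time: 28.07
ee_pos: [0.6237, 0.1498, 0.0808]
eef_rot: [0.708, 0.706, -0.001, -0.001]
ft_force: [0.2, -0.1, -4.5]
width: 0.0386
grip_force: 40.0
time: 28.23
ee_pos: [0.625, 0.1511, 0.0829]
eef_rot: [0.708, 0.706, 0.0, 0.0]
ft_force: [0.2, 0.4, -3.9]
width: 0.0383
grip_force: 40.0
tcp [0.625  0.151  0.0828] cam [0.6253 0.2242 0.2333] [[1.0, -0.0, 0.0], [-0.0, -0.96, -0.26], [0.0, 0.26, -0.96]] t 28.2833
```

View pics/w8c.png

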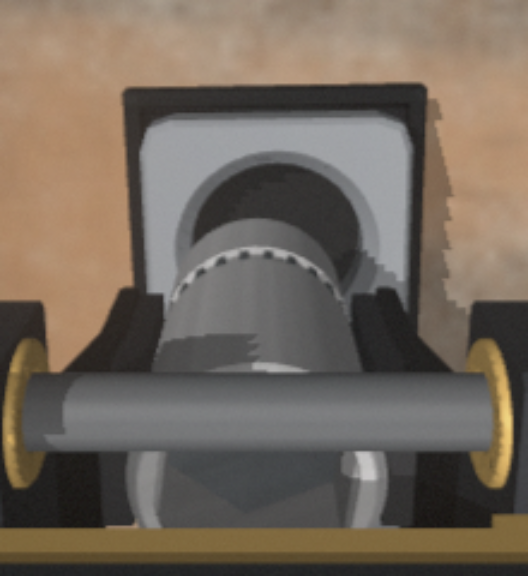

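Only part of the last rows was reached: the well is at crop column 278 and the foot at 257. The well is therefore at x≈0.631 and about 5 mm further in y, which agrees with the estimate. I correct and lower.

```bash
python3 -m pendant '[[0.0047,0.006,0,0],[0,0,0.006,0],[0,0,0.01,0],[0,0,0.008,0],[0,0,0.005,0],[0,0,0,0],[0,0,0,0]]'
python3 -m pendant '[[0,0,0.002,0],[0,0,0.002,0],[0,0,0.001,0],[0,0,0,0],[0,0,0,0]]'
python3 -m pendant '[[0,0,0.001,0],[0,0,0,0],[0,0,0,0]]'
```

```text
time: 28.87
ee_pos: [0.6298, 0.1553, 0.0515]
eef_rot: [0.708, 0.707, -0.001, -0.001]
ft_force: [0.2, 0.2, -4.9]
width: 0.0384
grip_force: 40.0
time: 29.28
ee_pos: [0.6302, 0.1554, 0.0472]
eef_rot: [0.708, 0.707, -0.001, -0.0]
ft_force: [0.5, 0.4, -4.8]
width: 0.0385
grip_force: 40.0
time: 29.53
ee_pos: [0.6303, 0.1555, 0.0464]
eef_rot: [0.708, 0.707, -0.0, -0.0]
ft_force: [-0.8, -1.1, -1.2]
width: 0.0382
grip_force: 40.0
```

Touching the floor. I release, retreat, and check.

```bash
python3 -m pendant '[[0,0,0,0],[0,0,0,0],[0,0,0,0],[0,0,0,0],[0,0,0,0]]' 0.65
python3 -m pendant '[[0,0,-0.01,0],[0,0,-0.025,0],[0,0,-0.035,0],[0,0,-0.04,0],[0,0,-0.03,0],[0,0,0,0]]'
python3 -m pendant '[[-0.033,-0.025,0,0],[-0.033,-0.025,0,0],[-0.033,-0.025,0,0],[-0.033,-0.025,0,0],[-0.033,-0.025,0,0],[-0.033,-0.025,0,0],[-0.033,-0.025,0,0],[-0.033,-0.025,0,0]]'
python3 -m pendant '[[-0.033,-0.025,0,0],[-0.033,-0.01,0,0],[-0.033,0,0,0],[0,0,0,0],[0,0,0,0],[0,0,0,0],[0,0,0,0]]'
python3 - <<'E'
from h import *
from bench import r
T=r.camera("top");S=r.camera("scene")
a=cv2.resize(T["img"][150:230,190:410],None,fx=3.6,fy=3.6,interpolation=2);b=cv2.resize(S["img"][150:280,240:400],None,fx=2.2,fy=2.2,interpolation=2)
f=np.zeros((a.shape[0]+b.shape[0],a.shape[1],3),np.uint8);f[:a.shape[0]]=a;f[a.shape[0]:,:b.shape[1]]=b
cv2.imwrite("pics/end.png",f[:,:,::-1])
for t in(22,30,39,48):
    o=[r.outline_of(f"socket_{t}_mid",n)[0] for n in("top","scene")];print(t,[(round(x["score"],2),np.round(x["bbox"],1).tolist()) for x in o])
E
```

```text
time: 29.95
ee_pos: [0.6303, 0.1555, 0.0463]
eef_rot: [0.708, 0.707, -0.0, -0.0]
ft_force: [0.1, 0.3, -0.2]
width: 0.0552
grip_force: 0.0
time: 30.45
ee_pos: [0.6325, 0.1574, 0.194]
eef_rot: [0.708, 0.707, 0.004, 0.002]
ft_force: [1.1, 0.8, 0.6]
width: 0.0563
grip_force: 0.0
time: 31.12
ee_pos: [0.4329, -0.104, 0.1867]
eef_rot: [0.707, 0.707, -0.001, -0.0]
ft_force: [0.1, -0.4, 0.8]
width: 0.0567
grip_force: 0.0
time: 31.7
ee_pos: [0.3994, -0.2007, 0.187]
eef_rot: [0.707, 0.708, -0.0, -0.0]
ft_force: [0.3, -0.4, 0.5]
width: 0.0561
grip_force: 0.0Traceback (most recent call last):
  File "<stdin>", line 8, in <module>
IndexError: list index out of range
```

View pics/end.png

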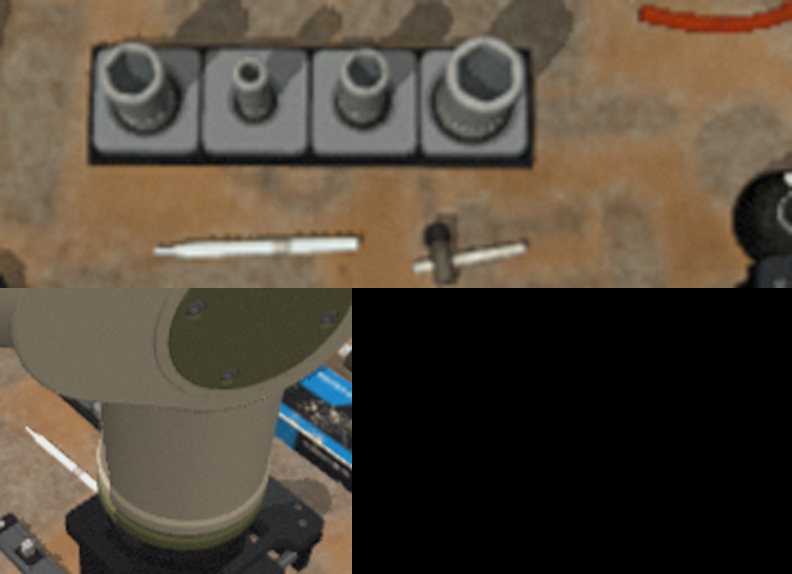

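The top view shows all four sockets upright in their own wells, with mouths at crop pixels (133,72), (250,71), (364,72) and (484,73) and the gripper clear of them. I check the mouth positions, then hand in.

```bash
python3 - <<'E'
from h import *
from bench import r
T=r.camera("top");ok=True
for k,p,w in(('39',(133,72),(.631,.1555)),('22',(250,71),(.6315,.083)),('30',(364,72),(.6335,.0113)),('48',(484,73),(.6337,-.061))):
    q=atz(T,(np.array(p)+.5)/3.6-.5+[190,150],.089)[:2];print(k,q.round(4),w);ok&=np.linalg.norm(q-w)<.006
print(ok, r.close_job() if ok else "check")
E
```

```text
39 [0.6312 0.1541] (0.631, 0.1555)
22 [0.6333 0.0821] (0.6315, 0.083)
30 [0.634  0.0121] (0.6335, 0.0113)
48 [ 0.6348 -0.0617] (0.6337, -0.061)
the job is handed in; nothing more can be done
True None
```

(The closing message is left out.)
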